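Brace the score board and hold a spring clip open around its edge

TASK

Swing the score board's folded brace out until it snaps home in its end detent. Then pick up the spring clip by its two tails, squeeze it open, and hold it gaping around the board's free upright edge, about halfway up, its level jaws straddling the board with neither jaw nor hinge touching it, so that I can slip a score sheet in. Finish while still holding the clip open there in the air, and leave the dominoes, bell, mug, glass and coaster where they are.

Things in the scene. Friction and masses are not known exactly. Their poses are not given: they have to be found in the camera images.
- stand: Score board stand, fixed: disc foot 90 mm across, 12 mm high; round post 20 mm thick, 125 mm high at its centre; a plain white board 4 mm thick held like a flag by the post. Origin: on the table under the post's axis. x: along the board, post to free edge; y: square to the board, to the side the brace swings out to; z up. Board: x 6 to 130, y -2 to 2, z 30 to 120 mm.
- board_edge (a point): Middle of the board's free upright edge: 130 mm from the post's axis along the stand's x, 75 mm above the table (the board's lower edge is at 30 mm, its upper edge at 120 mm). Axes as the stand's.
- brace (a joint): Angle (rad) of the brace, a level bar 14 mm wide, top 29 mm up, hinged on the post. 0: folded along the stand's -x; grows clockwise from above towards +y; 1.5: seated at its stop. It swings with light friction (0.05 N m) up to 1.1, then a sprung ball resists with up to about 0.25 N m (2.5 N at the peg); let go before 1.36 it springs back or hangs there, from 1.4 on it snaps to the stop and stays.
- brace_hinge (a point): Point on the brace's upright hinge axis (the post's axis), 26 mm above the table. Axes as the stand's.
- brace_peg (a point): On the upright round peg at the brace's outer end, by which it is moved: 12 mm thick, 100 mm from the hinge axis, top 66 mm above the table; this point is 64 mm above the table, on the peg's axis. Turns with the brace: its -x axis points from hinge to peg.
- clip: Steel spring clip on its side, hinge axis upright, 90 mm long, 36 mm high. Origin: at the underside on the hinge axis (dark coil 14 mm across). x: to the jaw tips, 46 mm ahead; y: to the jaws' left; z up. Two upright flat tails reach 44 mm behind the hinge, 53 mm apart over their ends at rest, 28 mm and parallel when squeezed. Grip both from above about 30 mm behind the hinge. 70 to 115 g.
- jaw_left (a joint): Opening angle of the clip's left (+y) half, rad: 0 shut (at rest), 0.32 fully open on its own stop, the jaw tips then gaping 29 mm. A spring shuts it: squeezing the tails 30 mm behind the hinge takes about 4 N at first, 10 N fully; 25 N is a safe grip. Both halves open alike.
- jaw_right (a joint): Opening angle of the right (-y) half of the clip, rad: 0 shut, 0.32 fully open; equal to the left one.
- jaw_left_tip (a point): Inner tip of the left jaw (+y of the clip), 46 mm from the hinge axis, at mid-height of the clip (18 mm above its underside).
- jaw_right_tip (a point): Inner tip of the right jaw (-y of the clip), 46 mm from the hinge axis, at mid-height of the clip (18 mm above its underside).
- domino1: Red domino 1 of the row of three lying edge to edge, 26 x 50 x 9 mm. Origin: centre of its underside. Leave alone.
- domino2: Red domino 2 of the row of three lying edge to edge, 26 x 50 x 9 mm. Origin: centre of its underside. Leave alone.
- domino3: Red domino 3 of the row of three lying edge to edge, 26 x 50 x 9 mm. Origin: centre of its underside. Leave alone.
- bell: Chrome desk bell, 80 mm across, 57 mm high with its button. Origin: centre of the underside. Leave alone.
- mug: Blue ceramic mug, 80 mm across, 88 mm high, handle towards its +y. Origin: centre of the underside. Leave alone.
- glass: Empty clear drinking glass, 68 mm across, 110 mm high. Origin: centre of the underside. Leave alone.
- coaster: Round bamboo coaster, 96 mm across, 8 mm thick. Origin: centre of the underside. Leave alone.
Not all that is in view belongs to the job. What is shaped like the clip but orange is not meant.

How it is judged:
On the way, in this order (a step that is already met when the one before it is completed fails the run):
1. the brace is swung out and seated in its end detent (value of joint brace above 1.43 rad), for 0.2 s.
2. the clip is lifted off the table, squeezed open (value of joint each of jaw_left, jaw_right above 0.2 rad and height (world z) of clip above 0.03 m), for 0.2 s.
At the end, for the whole second after the job is handed in: Brace above 1.43 rad. Fingers hold the clip (over 2 N) still, underside 35-85 mm up, level within 0.3 rad, along the board within 0.35 rad, halves open over 0.2 rad; tips one each side, over 4 mm off its mid-plane and 6 mm past the edge, hinge outside, clip not touching the stand (under 0.2 N) (value of joint brace above 1.43 rad and value of joint each of jaw_left, jaw_right above 0.2 rad and height (world z) of clip between 0.035 and 0.085 m and y of jaw_left_tip in the frame of stand below -0.004 m and y of jaw_right_tip in the frame of stand above 0.004 m and x of each of jaw_left_tip, jaw_right_tip in the frame of stand below 0.124 m and x of clip in the frame of stand above 0.134 m and angle between the x axis of clip and the x axis of stand, either way round below 0.35 rad and angle between clip's own z axis and vertical below 0.3 rad and contact force between clip and stand below 0.2 N and contact force between the fingers and clip above 2 N and linear speed of clip below 0.03 m/s); the arm keeps its last pose, push and grip.
It fails at once if a domino, the bell, mug, glass or coaster is moved more than 15 mm (distance of any of domino1, domino2, domino3, bell, mug, glass, coaster from where it was at the start of the episode above 0.015 m).
It also fails if it takes over 58 s, if anything falls off the work surface, if the arm or the gripper's body presses on something with over 40 N, if the wrist force passes 120 N, or if a joint passes its speed limit or range.

ROBOT

A 7-joint arm with a two-finger parallel gripper is mounted at the origin on the work surface. World frame = base frame: x ahead of the robot, y to its left, z up, the work surface at z = 0. Lengths are in m, angles in rad, forces in N, time in s.
With the tool pointing down it reaches from about 0.425 to 0.875 m from the base axis. Payload 9.9 kg.
Tool frame: the origin (TCP) lies at the very end of the fingers, on their centre line; the grasp point (between the pads) lies 19 mm behind it; z points along the fingers, y is the line along which they close (so a half turn about z gives the same grasp; the last joint's range is limited). The gripper opens to 85 mm and grips with 20 to 120 N. Pads are 22 mm wide; open, the fingers measure 114 mm over their backs; the gripper's body (76 mm by 85 mm) begins 54 mm behind the grasp point. The pads swing forward as they close: fully open they stand 13 mm farther back than shut.
Start: joints at [1.023, 0.576, 0.025, 1.437, -0.015, 1.129, -0.057], TCP at [0.302, -0.604, 0.231] pointing down, gripper open.
Joint ranges: [-2.76, 2.76], [-0.34, 2.15], [-1.52, 1.57], [0.19, 2.46], [-1.09, 4.23], [0.17, 1.99], [-2.82, 2.82]. Speed limits (rad/s): [2.22, 2.22, 3.01, 3.01, 3.14, 3.14, 3.14].

INTERFACE

Orientations are given as a rotation vector (axis times angle).
In Python, from station import get_obs, camera, finish_job gives the robot as it stands. The module is installed in compiled form; this text tells all that it offers.
- The arm moves only by the tool servo_tool, never from a script. Its argument "series" is a list of rows, each a list of 7 numbers: the turn, a rotation vector about the tool's x, y, z in degrees, then the shift along the tool's x, y, z in mm, then the closure, from -1 (fully open) to 1 (shut). A call has 1 to 12 rows; each row shifts and turns the commanded pose from where the row before left it, along the tool's axes as they then stand; what a row does not reach is not made up. A row lasts 1/12 s, in which the tool goes at most 41.7 mm and 7.16 degrees, less where a joint would pass 70% of its speed; a pose out of reach is approached as far as the arm can. A call with a gripper value outside its range is refused whole. The fingers move at their own pace and stop on an object; "force" is the grip in N (left out, the last holds). Time passes only in rows, so rows that do not move let the fingers close. It gives the time, the measured TCP pose, the force, the opening and the grip force at its end, in the units of the state.
- get_obs(): the state, without advancing time (a new reading comes with each control period).
- camera(name): name is "side" or "top"; returns a dict with "image" (400x640x3 uint8, red, green, blue), "depth" (400x640 float32, m along the optical axis (not along the pixel's ray), 0 where there is no reading), "mtx" (3x3 intrinsics, pixels), "world_to_cam" (4x4, takes a point from world to camera coordinates). Camera axes: x right, y up, looking along -z (the intrinsics and any distortion apply to the point x, -y, -z); pixel columns grow to the right and rows downward; lengths in m; the calibration is good to about 2 mm. A picture is of the moment at which its call begins.
- finish_job(): hands the job in; it is judged then, once.
The state is a dict: "time_s": time; "joint_pos": joint angles; "joint_velocities": joint speeds; "tau": joint torques, N m; "tool_pos": TCP position; "tool_rot": TCP orientation; "contact_force": force on the tool from outside, world axes, zero at the start; "moment": the same for the moment, N m; "opening": opening from 0.0 (shut) to 1.0 (fully open); "finger_force": force on a finger pad.
Only numpy, scipy, OpenCV 4.12 (cv2) and the standard library are available. Lean on these libraries where they do the work, as an engineer would, in place of code of your own. Each camera call takes 0.05 s, during which the arm holds its last target. There are 200 camera calls.

## Working session

There is one attempt and no reset: what is moved stays moved. The work goes in short steps, Python scripts to look and compute and a tool call to move; the robot and the scene stay as the last step left them, time stands still between calls to the robot, and variables do not carry over. Pictures are saved under pics/ and viewed, at most 10 in all, crops included, and the job is handed in when it is done.

Besides the shell and the picture viewer there is one more tool, called after "Request:" by a JSON object that holds its "name" and its "arguments", one argument or row to a line. servo_tool: Moves the arm, as the interface text tells. Its arguments: {"type":"object","properties":{"series":{"type":"array","items":{"type":"array","items":{"type":"number"}}},"force":{"type":"number"}},"required":["series"]}

```bash
mkdir -p pics; cat > h.py <<'E'
import numpy as np, cv2
from station import get_obs, camera, finish_job
from scipy.spatial.transform import Rotation as R
def snap(n):
    c=camera(n); np.savez(f'{n}.npz',**c); return c
def load(n): return dict(np.load(f'{n}.npz'))
def px2w(c,u,v,z=None):
    K=c['mtx']; W=np.linalg.inv(c['world_to_cam'])
    d=np.array([(u-K[0,2])/K[0,0],-(v-K[1,2])/K[1,1],-1.])
    if z is None:
        p=d*c['depth'][int(round(v)),int(round(u))]; return (W@np.r_[p,1])[:3]
    r=W[:3,:3]@d; o=W[:3,3]; return o+r*(z-o[2])/r[2]
E
python3 - <<'E'
from h import *
for n in('top','side'):
    c=snap(n); cv2.imwrite(f'pics/{n}1.png',c['image'][:,:,::-1]); print(n,c['mtx'],np.linalg.inv(c['world_to_cam'])[:3])
o=get_obs();print(o['time_s'],o['tool_pos'],R.from_rotvec(o['tool_rot']).as_matrix())
E
```

```text
top [[373.28760622   0.         321.09335719]
 [  0.         373.28760622 200.57571434]
 [  0.           0.           1.        ]] [[-2.02663032e-02  9.93231490e-01 -1.14369949e-01  4.85352078e-01]
 [-9.99794321e-01 -2.02213122e-02  1.55364992e-03  1.87486631e-02]
 [-7.69576411e-04  1.14377912e-01  9.93437014e-01  8.75403455e-01]]
side [[408.47938566   0.         316.7910532 ]
 [  0.         408.47938566 203.76538181]
 [  0.           0.           1.        ]] [[-0.68820681  0.52733181 -0.49828962  0.10795978]
 [-0.72531619 -0.48401845  0.489533    0.52553089]
 [ 0.01696495  0.69831747  0.7155871   0.75257472]]
0.1 [ 0.30176192 -0.6033246   0.23054196] [[ 8.94364120e-01  4.47339099e-01 -7.43216848e-04]
 [ 4.47339708e-01 -8.94363178e-01  1.30050400e-03]
 [-8.29394969e-05 -1.49559452e-03 -9.99998878e-01]]
```

View pics/top1.png

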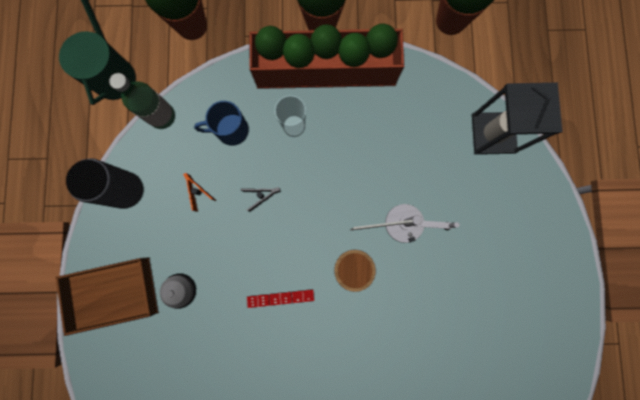

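View pics/side1.png

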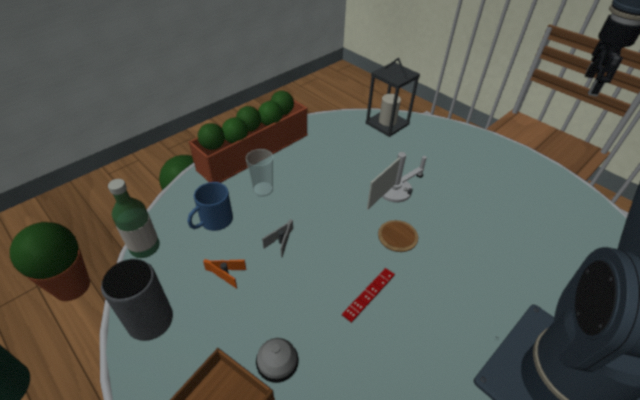

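The top view shows the grey clip near (262,195), the orange decoy at (197,190), the stand at (405,223) with its board running left to (352,229), and the brace running right to its peg at about (456,226). I'll enlarge both areas to read them more closely.

```bash
python3 - <<'E'
from h import *
c=load('top');im=c['image'][:,:,::-1]
a=cv2.resize(im[175:225,225:305],None,fx=10,fy=10,interpolation=cv2.INTER_CUBIC)[:,:,:]
b=cv2.resize(im[195:250,340:470],(780,330),interpolation=cv2.INTER_CUBIC)
a=cv2.resize(a,(400,250)); 
cv2.imwrite('pics/c1.png',np.vstack([cv2.copyMakeBorder(a,0,0,0,380,0),b]))
print(px2w(c,405,224,.012),px2w(c,352,229,.12),px2w(c,456,226,.066))
for u,v in((409,219),(352,229),(456,226),(456,225),(262,195),(275,190)): print(u,v,px2w(c,u,v))
E
```

```text
[ 0.52632109 -0.17537806  0.012     ] [ 0.51328678 -0.04365527  0.12      ] [ 0.51719268 -0.27341365  0.066     ]
409 219 [ 0.53302084 -0.16696995  0.08904044]
352 229 [ 0.51478349 -0.0469988   0.07952636]
456 226 [ 0.51714068 -0.27293651  0.06732186]
456 225 [ 0.51943143 -0.27421696  0.0641444 ]
262 195 [0.59772666 0.15149369 0.03386488]
275 190 [0.60891019 0.12212637 0.03178273]
```

View pics/c1.png

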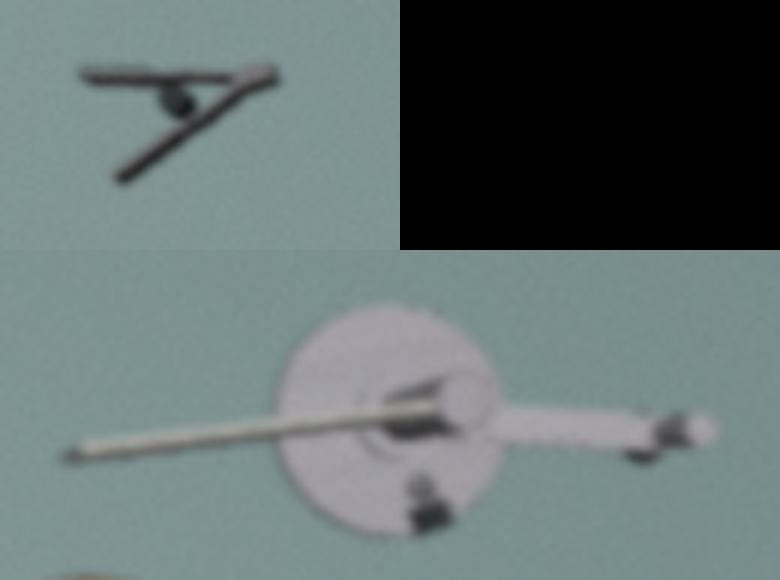

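The crop shows the post top at about (417,220), the board's free end top at (354,228) and the peg top at (457,225). The clip's tails end at (241.5,189.5) and (249.5,211), its jaw tips are at (280,190) and its coil is at (260.6,195).

```bash
python3 - <<'E'
from h import *
c=load('top')
P=px2w(c,417.2,220.3,.125);F=px2w(c,405,223,.012);E=px2w(c,354.2,227.8,.12);G=px2w(c,457,225,.066)
print('post',P,'foot',F,'edge',E,'peg',G)
for q in(P,F): print(np.linalg.norm((E-q)[:2]),np.linalg.norm((G-q)[:2]))
t1=px2w(c,241.4,189.4,.036);t2=px2w(c,249.4,211,.036);j=px2w(c,280,189.8,.036);h=px2w(c,260.6,195,.036)
m=(t1+t2)/2;print(t1,t2,j,h,np.linalg.norm(t1-t2),np.linalg.norm(m-j))
d=(j-m)/np.linalg.norm(j-m);print('dir',d,np.degrees(np.arctan2(d[1],d[0])),'grip',j-d*.076,'hinge',j-d*.046)
b=E-F;print('board dir deg',np.degrees(np.arctan2(b[1],b[0])))
o=get_obs();Rt=R.from_rotvec(o['tool_rot']).as_matrix()
print('yaw of tool y',np.degrees(np.arctan2(Rt[1,1],Rt[0,1])))
for n,uv in dict(glass=(293,128),mug=(229,125),ora=(199,191),coast=(355,270)).items(): print(n,px2w(c,*uv,.0))
E
```

```text
post [ 0.52789144 -0.17483676  0.125     ] foot [ 0.52862985 -0.17548426  0.012     ] edge [ 0.51561434 -0.04816981  0.12      ] peg [ 0.51930952 -0.27571152  0.066     ]
0.1272605304232565 0.10123915569229854
0.12797801642315126 0.10065968235575622
[0.61122471 0.19792306 0.036     ] [0.56160782 0.17966651 0.036     ] [0.60851988 0.11025165 0.036     ] [0.59750622 0.15433144 0.036     ] 0.05286906359083727 0.08159408490146829
dir [ 0.27089728 -0.96260826  0.        ] -74.28233279523948 grip [0.58793169 0.18340988 0.036     ] hinge [0.59605861 0.15453163 0.036     ]
board dir deg 95.83713861873109
yaw of tool y -63.42687693839393
glass [0.76389201 0.08163032 0.        ]
mug [0.77453251 0.23623502 0.        ]
ora [0.61484118 0.30599927 0.        ]
coast [ 0.42307468 -0.05768827  0.        ]
```

Request:
{"name": "servo_tool", "arguments": {
  "series": [
    [0,0,0,28.4,-16.3,6.7,0],
    [0,0,0,28.4,-16.3,6.7,0],
    [0,0,0,28.4,-16.3,6.7,0],
    [0,0,0,28.4,-16.3,6.7,0],
    [0,0,0,28.4,-16.3,6.7,0],
    [0,0,0,28.4,-16.3,6.7,0],
    [0,0,0,28.4,-16.3,6.7,0],
    [0,0,0,28.4,-16.3,6.7,0],
    [0,0,0,28.4,-16.3,6.7,0],
    [0,0,0,28.4,-16.3,6.7,0],
    [0,0,0,28.4,-16.3,6.7,0],
    [0,0,0,28.4,-16.3,6.7,0]
  ],
  "force": 25
}}

```text
time_s: 1.1
tool_pos: [0.5198, -0.2748, 0.1504]
tool_rot: [-3.057, -0.722, 0.001]
contact_force: [0.8, -0.7, 0.3]
opening: 0.499
finger_force: 0.0
```

Request:
{"name": "servo_tool", "arguments": {
  "series": [
    [0,0,-6.5,0,0,0,0],
    [0,0,-6.5,0,0,0,0],
    [0,0,-6.5,0,0,0,0],
    [0,0,-6.5,0,0,0,0],
    [0,0,-6.5,0,0,0,0],
    [0,0,-6.5,0,0,0,0],
    [0,0,-6.5,0,0,0,0],
    [0,0,-6.5,0,0,0,0],
    [0,0,-6.4,0,0,0,0],
    [0,0,0,0,0,0,0],
    [0,0,0,0,0,0,0]
  ]
}}

```text
time_s: 2.02
tool_pos: [0.519, -0.2764, 0.1506]
tool_rot: [-2.32, -2.117, -0.0]
contact_force: [-0.0, -0.8, 0.2]
opening: 0.502
finger_force: 0.0
```

```bash
cat > st.py <<'E'
from h import *
import sys
def go(x,y,z,yaw):
    "shift in tool axes (mm) to a point, and turn about tool z (deg) to a tool-y yaw"
    o=get_obs();M=R.from_rotvec(o['tool_rot']).as_matrix();p=o['tool_pos']
    yw=np.degrees(np.arctan2(M[1,1],M[0,1]))
    print(round(o['time_s'],2),'pos',p.round(4),'yaw',yw.round(1),'tilt',M[:,2].round(3),'open',o['opening'],o['finger_force'],'F',np.round(o['contact_force'],1))
    print('shift mm',(M.T@(np.array([x,y,z])-p)*1000).round(1),'turn z',(yw-yaw).round(1))
if len(sys.argv)>4: go(*map(float,sys.argv[1:5]))
E
python3 st.py .5193 -.2757 .042 -5
```

```text
2.02 pos [ 0.519  -0.2764  0.1506] yaw -5.2 tilt [-0.     0.001 -1.   ] open 0.5017467386239338 0.0 F [-0.  -0.8  0.2]
shift mm [  0.6   0.3 108.6] turn z -0.2
```

Request:
{"name": "servo_tool", "arguments": {
  "series": [
    [0,0,0,0,0,18,0],
    [0,0,0,0,0,18,0],
    [0,0,0,0,0,18,0],
    [0,0,0,0,0,18,0],
    [0,0,0,0,0,18,0],
    [0,0,0,0,0,18,0],
    [0,0,0,0,0,0,0.44],
    [0,0,0,0,0,0,0.44],
    [0,0,0,0,0,0,0.44],
    [0,0,0,0,0,0,0.44]
  ]
}}

```text
time_s: 2.85
tool_pos: [0.52, -0.2766, 0.0441]
tool_rot: [2.316, 2.12, 0.001]
contact_force: [-0.3, 0.3, -0.1]
opening: 0.281
finger_force: 0.0
```

```bash
python3 - <<'E'
from h import *
from st import go
go(.519,-.276,.042,-5)
c=snap('side'); cv2.imwrite('pics/s2.png',cv2.resize(c['image'][90:240,330:530,::-1],None,fx=4,fy=4,interpolation=cv2.INTER_CUBIC))
E
```

```text
2.85 pos [ 0.52   -0.2766  0.0441] yaw -5.1 tilt [ 0.002 -0.001 -1.   ] open 0.28053830318456247 0.0 F [-0.3  0.3 -0.1]
shift mm [ 0.5 -1.1  2.1] turn z -0.1
```

View pics/s2.png

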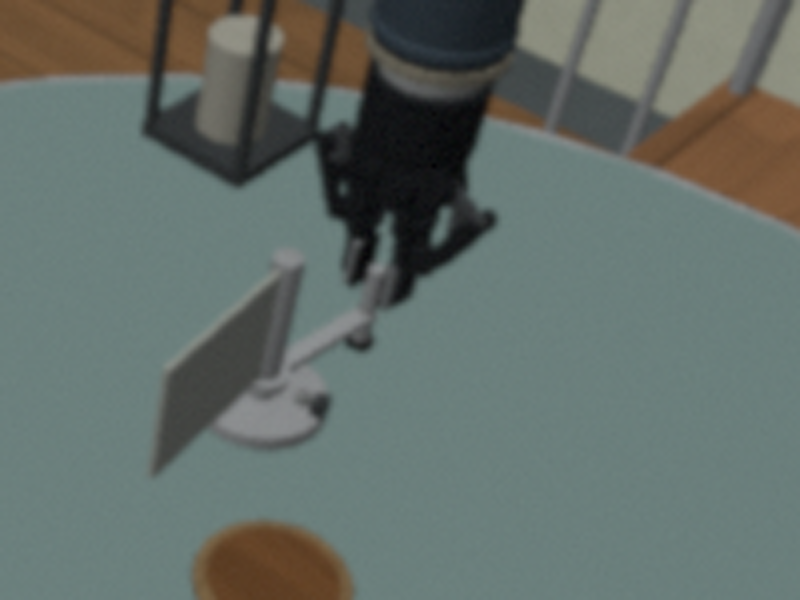

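The peg at (378,285) stands between the two fingers at (355,255) and (402,285), so I can swing it along its arc.

Request:
{"name": "servo_tool", "arguments": {
  "series": [
    [0,0,0,0,0,4,0.44],
    [0,0,3,0,-5.25,0,0.44],
    [0,0,3,0,-5.25,0,0.44],
    [0,0,3,0,-5.25,0,0.44],
    [0,0,3,0,-5.25,0,0.44],
    [0,0,3,0,-5.25,0,0.44],
    [0,0,3,0,-5.25,0,0.44],
    [0,0,3,0,-5.25,0,0.44],
    [0,0,3,0,-5.25,0,0.44],
    [0,0,3,0,-5.25,0,0.44],
    [0,0,3,0,-5.25,0,0.44],
    [0,0,3,0,-5.25,0,0.44]
  ]
}}

```text
time_s: 3.9
tool_pos: [0.466, -0.2569, 0.0393]
tool_rot: [2.825, 1.372, 0.002]
contact_force: [0.3, -0.1, -0.6]
opening: 0.283
finger_force: 0.3
```

```bash
python3 - <<'E'
from h import *
from st import go
go(.43,-.192,.040,-80)
p=get_obs()['tool_pos']-np.array([.528,-.175,0]);print(np.hypot(*p[:2]),(275.7-np.degrees(np.arctan2(p[1],p[0]))%360))
E
```

```text
3.9 pos [ 0.466  -0.2569  0.0393] yaw -38.2 tilt [ 0.001 -0.001 -1.   ] open 0.283458618656611 0.2820038516074419 F [ 0.3 -0.1 -0.6]
shift mm [ 28.7 -68.5  -0.8] turn z 41.8
0.10271686293791232 42.80504961474662
```

Request:
{"name": "servo_tool", "arguments": {
  "series": [
    [0,0,3,0.3,-5.25,0,0.44],
    [0,0,3,0.3,-5.25,0,0.44],
    [0,0,3,0.3,-5.25,0,0.44],
    [0,0,3,0.3,-5.25,0,0.44],
    [0,0,3,0.3,-5.25,0,0.44],
    [0,0,3,0.3,-5.25,0,0.44],
    [0,0,3,0.3,-5.25,0,0.44],
    [0,0,3,0.3,-5.25,0,0.44],
    [0,0,3,0.3,-5.25,0,0.44],
    [0,0,3,0,-5.25,0,0.44],
    [0,0,3,0,-5.25,0,0.44],
    [0,0,3,0,-5.25,0,0.44]
  ]
}}

```text
time_s: 4.9
tool_pos: [0.4323, -0.2056, 0.0393]
tool_rot: [3.11, 0.43, 0.002]
contact_force: [0.3, -2.6, -1.1]
opening: 0.278
finger_force: 1.6
```

Request:
{"name": "servo_tool", "arguments": {
  "series": [
    [0,0,3,0,-5.25,0,0.44],
    [0,0,3,0,-5.25,0,0.44],
    [0,0,3,0,-5.25,0,0.44],
    [0,0,0,0,0,0,0.44],
    [0,0,0,0,0,0,0.44]
  ]
}}

```text
time_s: 5.32
tool_pos: [0.4286, -0.1892, 0.0392]
tool_rot: [3.135, 0.194, 0.001]
contact_force: [0.6, -0.5, -0.6]
opening: 0.278
finger_force: 0.0
```

```bash
python3 - <<'E'
from h import *
from st import go
go(.43,-.192,.040,-80)
p=get_obs()['tool_pos']-np.array([.528,-.175,0]);print(np.hypot(*p[:2]),(275.7-np.degrees(np.arctan2(p[1],p[0]))%360))
E
```

```text
5.32 pos [ 0.4286 -0.1892  0.0392] yaw -82.9 tilt [ 0.001 -0.    -1.   ] open 0.2776345842235649 0.0 F [ 0.6 -0.5 -0.6]
shift mm [ 1.   2.9 -0.8] turn z -2.9
0.10040748634474912 87.56249960526137
```

Request:
{"name": "servo_tool", "arguments": {
  "series": [
    [0,0,0,0,0,-30,0.2],
    [0,0,0,0,0,-30,0.2],
    [0,0,0,0,0,-30,-1],
    [0,0,0,0,0,-30,-1]
  ]
}}

```text
time_s: 5.65
tool_pos: [0.428, -0.1899, 0.1604]
tool_rot: [3.135, 0.193, -0.0]
contact_force: [1.3, -0.5, 0.7]
opening: 0.672
finger_force: 0.0
```

Request:
{"name": "servo_tool", "arguments": {
  "series": [
    [0,0,0,17,-29.1,0,-1],
    [0,0,0,17,-29.1,0,-1],
    [0,0,0,17,-29.1,0,-1],
    [0,0,0,17,-29.1,0,-1],
    [0,0,0,17,-29.1,0,-1],
    [0,0,0,17,-29.1,0,-1],
    [0,0,0,17,-29.1,0,-1],
    [0,0,0,17,-29.1,0,-1],
    [0,0,0,17,-29.1,0,-1],
    [0,0,0,17,-29.1,0,-1],
    [0,0,0,17,-29.1,0,-1],
    [0,0,0,17,-29.1,0,-1]
  ]
}}

```text
time_s: 6.65
tool_pos: [0.5892, 0.1832, 0.1591]
tool_rot: [3.135, 0.193, 0.001]
contact_force: [1.4, -0.4, 0.3]
opening: 1.0
finger_force: 0.0
```

Request:
{"name": "servo_tool", "arguments": {
  "series": [
    [0,0,-6.6,0,0,0,-1],
    [0,0,-6.6,0,0,0,-1],
    [0,0,-6.6,0,0,0,-1],
    [0,0,-6.6,0,0,0,-1],
    [0,0,-6.6,0,0,0,-1],
    [0,0,-6.6,0,0,0,-1],
    [0,0,-6.6,0,0,0,-1],
    [0,0,-6.6,0,0,0,-1],
    [0,0,-6.6,0,0,0,-1],
    [0,0,-6.6,0,0,0,-1],
    [0,0,-6.6,0,0,0,-1],
    [0,0,-6.6,0,0,0,-1]
  ]
}}

```text
time_s: 7.65
tool_pos: [0.5889, 0.1814, 0.1591]
tool_rot: [2.287, 2.153, 0.0]
contact_force: [0.8, -0.6, 0.1]
opening: 0.999
finger_force: 0.0
```

Request:
{"name": "servo_tool", "arguments": {
  "series": [
    [0,0,-6.6,0,0,0,-1],
    [0,0,-6.6,0,0,0,-1],
    [0,0,-6.2,0,0,0,-1],
    [0,0,0,0,0,0,-1]
  ]
}}

```text
time_s: 7.98
tool_pos: [0.5889, 0.1812, 0.159]
tool_rot: [1.893, 2.507, 0.0]
contact_force: [-0.7, 0.1, -0.3]
opening: 1.002
finger_force: 0.0
```

```bash
python3 - <<'E'
from h import *
from st import go
go(.588,.1834,.012,15.7)
c=snap('top'); b=cv2.resize(c['image'][195:275,340:470,::-1],None,fx=3,fy=3,interpolation=cv2.INTER_CUBIC)
s=snap('side'); a=cv2.resize(s['image'][170:290,190:330,::-1],(390,334),interpolation=cv2.INTER_CUBIC)
cv2.imwrite('pics/m3.png',np.vstack([b,a]))
E
```

```text
7.98 pos [0.5889 0.1812 0.159 ] yaw 15.9 tilt [ 0. -0. -1.] open 1.0018459939383748 0.0 F [-0.7  0.1 -0.3]
shift mm [  2.4  -0.3 147. ] turn z 0.2
```

View pics/m3.png

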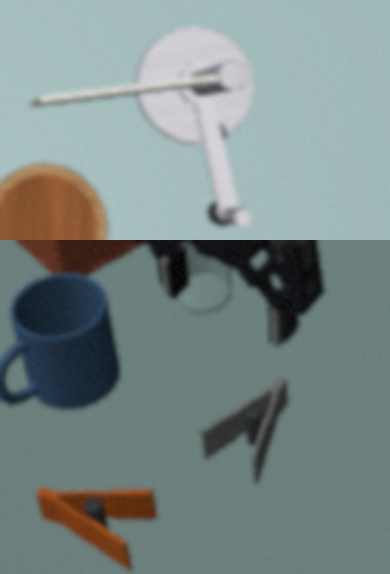

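The brace is seated against its stop, with its bar square to the board. The clip at (250,425) in the lower half is undisturbed, and the fingers stand open on either side of its tails. I'll go down and squeeze.

Request:
{"name": "servo_tool", "arguments": {
  "series": [
    [0,0,0,2,0,25,-1],
    [0,0,0,0,0,25,-1],
    [0,0,0,0,0,25,-1],
    [0,0,0,0,0,25,-1],
    [0,0,0,0,0,25,-1],
    [0,0,0,0,0,16,-1],
    [0,0,0,0,0,10,-1],
    [0,0,0,0,0,0,-1]
  ]
}}

```text
time_s: 8.75
tool_pos: [0.5868, 0.1836, 0.0059]
tool_rot: [-1.901, -2.499, 0.004]
contact_force: [-1.1, -0.8, -0.4]
opening: 1.0
finger_force: 0.0
```

Request:
{"name": "servo_tool", "arguments": {
  "series": [
    [0,0,0,0,0,0,0],
    [0,0,0,0,0,0,0.3],
    [0,0,0,0,0,0,1],
    [0,0,0,0,0,0,1],
    [0,0,0,0,0,0,1],
    [0,0,0,0,0,0,1],
    [0,0,0,0,0,0,1],
    [0,0,0,0,0,0,1],
    [0,0,0,0,0,0,1],
    [0,0,0,0,0,0,1]
  ],
  "force": 25
}}

```text
time_s: 9.58
tool_pos: [0.5896, 0.1852, 0.0101]
tool_rot: [1.899, 2.5, 0.007]
contact_force: [-0.1, 0.9, 8.5]
opening: 0.317
finger_force: 25.1
```

```bash
python3 - <<'E'
from h import *
from st import go
go(.588,.1834,.065,15.7)
s=snap('side'); a=cv2.resize(s['image'][190:270,220:340,::-1],None,fx=5,fy=5,interpolation=cv2.INTER_CUBIC)
cv2.imwrite('pics/m4.png',a)
E
```

```text
9.58 pos [0.5896 0.1852 0.0101] yaw 15.6 tilt [ 0.004  0.002 -1.   ] open 0.316950212577647 25.09464871895034 F [-0.1  0.9  8.5]
shift mm [ -1.3  -1.8 -54.9] turn z -0.1
```

View pics/m4.png

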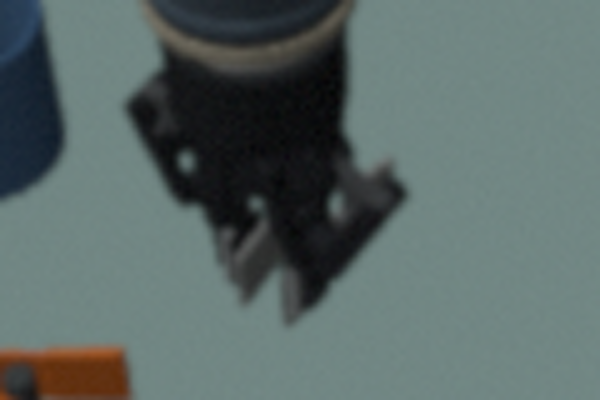

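The fingers grip both tails, with an opening of about 27 mm, and the jaws gape. Next I'll lift the clip to working height, turn it in line with the board and look from above.

Request:
{"name": "servo_tool", "arguments": {
  "series": [
    [0,0,0,0,0,-10,1],
    [0,0,0,0,0,-15,1],
    [0,0,0,0,0,-15,1],
    [0,0,0,0,0,-15,1],
    [0,0,5,0,0,0,1],
    [0,0,5,0,0,0,1],
    [0,0,0,0,0,0,1],
    [0,0,0,0,0,0,1]
  ]
}}

```text
time_s: 10.3
tool_pos: [0.5879, 0.184, 0.0637]
tool_rot: [2.108, 2.329, 0.001]
contact_force: [-0.3, 0.1, -1.6]
opening: 0.31
finger_force: 25.8
```

```bash
python3 - <<'E'
from h import *
from st import go
go(.51,.006,.065,5.7)
c=snap('top'); a=cv2.resize(c['image'][170:250,240:340,::-1],None,fx=6,fy=6,interpolation=cv2.INTER_CUBIC)
cv2.imwrite('pics/m5.png',a)
E
```

```text
10.3 pos [0.5879 0.184  0.0637] yaw 5.7 tilt [ 0.001 -0.    -1.   ] open 0.31027160370499957 25.847286880016327 F [-0.3  0.1 -1.6]
shift mm [-169.4  -95.3   -1.3] turn z 0.0
```

View pics/m5.png

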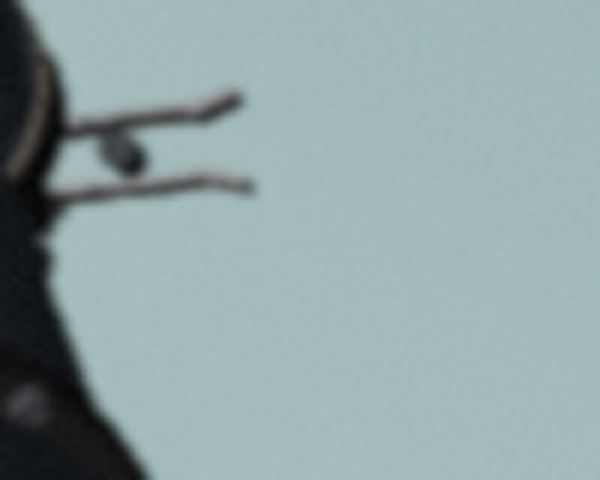

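The jaws are open and parallel, flaring at the tips at about (279.7,186.2) and (281.7,201.2), with the coil at about (260.3,195.3). Their slope matches the board's. Now I'll work out the clip's offset from the TCP.

```bash
python3 - <<'E'
from h import *
c=load('top')
for u,v in((270,189.5),(270,200.2),(265,200.8)): print('depth z',px2w(c,u,v))
a,b,h=[px2w(c,u,v,.089) for u,v in((279.7,186.2),(281.7,201.2),(260.3,195.3))]
m=(a+b)/2; print(a,b,h,'gap',np.linalg.norm(a-b))
o=get_obs();T=o['tool_pos']; d=(m-h)[:2];print('tip len',np.hypot(*d),'dir',np.degrees(np.arctan2(*d[::-1])),'tip-tcp dist',np.hypot(*(m-T)[:2]))
u=np.array([np.cos(np.radians(95.7)),np.sin(np.radians(95.7))]);n=np.array([-u[1],u[0]]);S=np.array([.528,-.175])
for n_,q in dict(a=a,b=b,h=h,m=m,tcp=T).items(): print(n_,'stand x',(q[:2]-S)@u,'y',(q[:2]-S)@n)
M=R.from_rotvec(o['tool_rot']).as_matrix()
w=np.r_[S+u*.104-m[:2],0]; print('shift to tips at x=.104,y=0:',(M.T@w*1000).round(1))
E
```

```text
depth z [0.60646441 0.13001301 0.05765149]
depth z [0.57986204 0.12696051 0.08087134]
depth z [0.57946731 0.1385461  0.07507571]
[0.60850175 0.10505368 0.089     ] [0.57625521 0.10105735 0.089     ] [0.58979505 0.14640909 0.089     ] gap 0.03249323095487343
tip len 0.043430483705593236 dir -86.5897889259618 tip-tcp dist 0.08109743381062999
a stand x 0.2706735602233869 y -0.10791857652875467
b stand x 0.26989970466362034 y -0.07543456191449613
h stand x 0.3136824382719535 y -0.09341177854653972
m stand x 0.2702866324435036 y -0.0916765692216254
tcp stand x 0.3513063114827981 y -0.09522697469695048
shift to tips at x=.104,y=0: [-166.2  -91.8   -0. ]
```

Request:
{"name": "servo_tool", "arguments": {
  "series": [
    [0,0,0,0,-18.7,0,1],
    [0,0,0,0,-18.7,0,1],
    [0,0,0,0,-18.7,0,1],
    [0,0,0,0,-18.7,0,1],
    [0,0,0,0,-18.7,0,1],
    [0,0,0,-22,0,0,1],
    [0,0,0,-22,0,0,1],
    [0,0,0,-22,0,0,1],
    [0,0,0,-22,0,0,1],
    [0,0,0,-22,0,0,1],
    [0,0,0,0,0,0,1],
    [0,0,0,0,0,0,1]
  ]
}}

```text
time_s: 11.35
tool_pos: [0.5056, 0.064, 0.063]
tool_rot: [2.112, 2.326, -0.001]
contact_force: [0.1, -0.2, -0.0]
opening: 0.31
finger_force: 25.8
```

```bash
python3 - <<'E'
from h import *
from st import go
go(.51,.006,.065,5.7)
c=snap('top'); a=cv2.resize(c['image'][200:265,310:430,::-1],None,fx=6,fy=6,interpolation=cv2.INTER_CUBIC)
cv2.imwrite('pics/m6.png',a)
E
```

```text
11.35 pos [0.5056 0.064  0.063 ] yaw 5.5 tilt [-0. -0. -1.] open 0.3095869613016538 25.846343636512756 F [ 0.1 -0.2 -0. ]
shift mm [-58.2  -1.2  -2. ] turn z -0.2
```

View pics/m6.png

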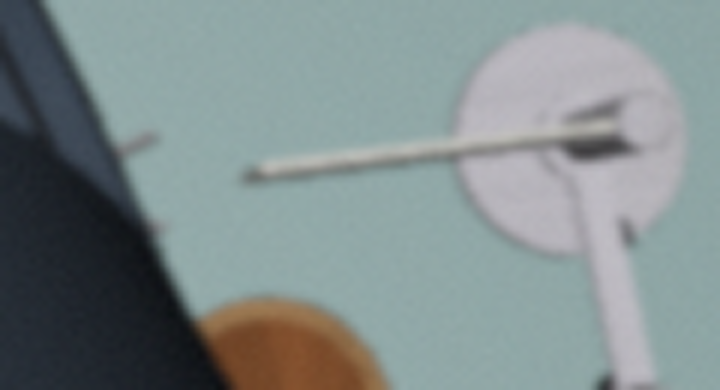

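The upper tip is at (335.8,222.8) and the lower at (337.2,238), with the board edge between them at about (353,228).

```bash
python3 - <<'E'
from h import *
c=load('top')
u=np.array([np.cos(np.radians(95.7)),np.sin(np.radians(95.7))]);n=np.array([-u[1],u[0]]);S=np.array([.528,-.175])
for z,q in((.089,(335.8,222.8)),(.089,(337.2,238)),(.12,(353.5,228))):
    p=px2w(c,*q,z)[:2]-S; print(p@u,p@n)
p=get_obs()['tool_pos'][:2]-S;print('tcp',p@u,p@n)
E
```

```text
0.161687796749777 -0.016289670780897197
0.1627223149458598 0.01567234436923809
0.1288890962601064 -4.139940543558204e-05
tcp 0.2414448020991438 -0.001574516128888434
```

Request:
{"name": "servo_tool", "arguments": {
  "series": [
    [0,0,0,-9.5,0,0,1],
    [0,0,0,-9.5,0,0,1],
    [0,0,0,-9.5,0,0,1],
    [0,0,0,-9.5,0,0,1],
    [0,0,0,-9.5,0,0,1],
    [0,0,0,-9.5,0,0,1],
    [0,0,0,0,0,0,1],
    [0,0,0,0,0,0,1],
    [0,0,0,0,0,0,1],
    [0,0,0,0,0,0,1],
    [0,0,0,0,0,0,1],
    [0,0,0,0,0,0,1]
  ]
}}

```text
time_s: 12.4
tool_pos: [0.511, 0.0093, 0.0629]
tool_rot: [-2.11, -2.328, -0.0]
contact_force: [0.3, 0.4, -0.8]
opening: 0.31
finger_force: 25.8
```

```bash
python3 - <<'E'
from h import *
from st import go
go(.51,.006,.065,5.7)
c=snap('top'); a=cv2.resize(c['image'][200:265,310:430,::-1],None,fx=5,fy=5,interpolation=cv2.INTER_CUBIC)
s=snap('side'); b=cv2.resize(s['image'][140:220,320:470,::-1],(600,320),interpolation=cv2.INTER_CUBIC)[:274]
cv2.imwrite('pics/m7.png',np.vstack([a,b]))
E
```

```text
12.4 pos [0.511  0.0093 0.0629] yaw 5.6 tilt [-0.  0. -1.] open 0.31029852025375343 25.84822654724121 F [ 0.3  0.4 -0.8]
shift mm [-3.2 -1.3 -2.1] turn z -0.1
```

View pics/m7.png

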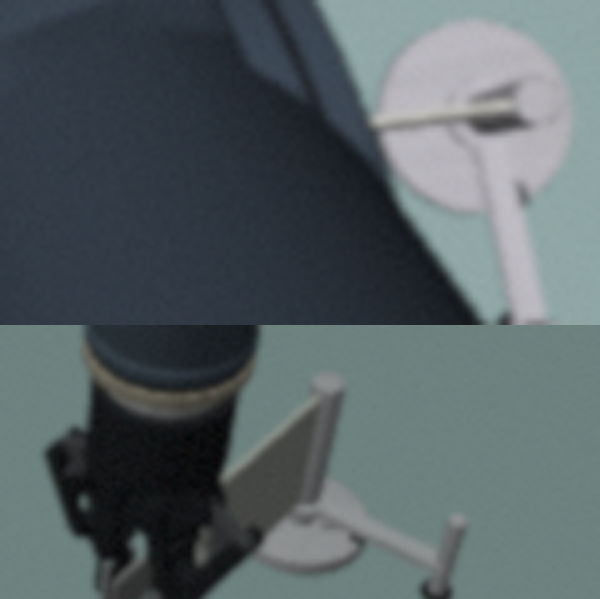

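From above, the arm hides the clip. The brace is still seated in both views, and there is no contact force. The last measurement plus the 55 mm move puts the tips about 23 mm past the edge and centred on the board. I'm handing the job in.

```bash
python3 -c "
from station import finish_job
print(finish_job())"
```

```text
the job is handed in; nothing more can be done
None
```

I handed the job in at about 12.5 s: the brace is seated in its end detent and the clip is held open around the board's free edge, clear of it by force reading and measured position. The arm hid the jaws from both cameras at the end, so I couldn't check that last fit by eye.

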